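# Fit the igniter block and hold the cooker's dial at the third click

### The job

Get the portable cooker ready to light: put the loose igniter block into the recess on the cooker's control panel, press it down past its spring clips until it is fully flush, and let go of it. Then press the orange tab of the spring-return dial down past the first two clicks to the third and keep it held there: finish with the fingers still pressing the tab at the third click. Leave the skillet, canister and cup where they are.

Things in the scene. Friction and masses are not known exactly. Their poses are not given: they have to be found in the camera images.
- cooker: Portable gas cooker, fixed. Origin: on the work surface under its grey control panel (x -155..130, y -55..55 mm, top at 85 mm); z up, its yaw is that of all on it. On the +y side is the steel burner tub (y 55..315 mm, 75 mm high, pan supports up to 96 mm). The dial bay is cut into the panel's -y edge at x 0..95 mm; a black marked fin stands there at x 99, y -83..-53, up to z 99 mm.
- recess (a point): Centre of the recess's mouth in the panel's top, 85 mm above the work surface (cooker frame: x -60, y 0). Recess: 67 mm along the cooker's x, 47 mm along y, 24 mm deep, 3 mm chamfer. Copper spring clips in its two short ends stop the block about 7 mm proud unless it is pressed with about 4 to 10 N; it then goes to the floor and stays. Site axes as the cooker's.
- block: Igniter battery block, loose, 0.08 to 0.17 kg: grey base 62 mm (x) by 42 mm (y) by 24 mm high, with a yellow grip rib on top, 40 mm (x) by 18 mm (y) by 30 mm high (total height 54 mm). Origin: centre of its underside; z up. It starts upright on the work surface. It fits the recess with its long side along the cooker's x, either way round.
- block_face (a point): Centre of the top face of the block's grey base, 24 mm above its underside (inside the foot of the rib). When flush it coincides with recess.
- dial (a joint): Dial angle in rad: 0 at rest, grows as the tab is pressed down. Clicks at 0.2, 0.4, 0.6; end stop 0.66. Horizontal axle along the cooker's x at (60, -10, 75) mm in its frame. A spring always drives it back to 0; it resists with 2 to 10 N at the tab, about 8 N at the third click. Two white marks and an orange one on the fin show the tab's height at clicks one, two and three.
- tab_pad (a point): Centre of the upper face of the dial's orange thumb tab: 36 mm (cooker's x) by 42 mm (radially, 55 to 97 mm from the axle) by 8 mm thick, on the cooker's -y side, beyond the panel's edge. At rest it slopes up outwards by 0.3 rad, this point 101 mm above the work surface; at the third click it slopes down by 0.3 rad, this point about 56 mm up. It turns with the dial.
- skillet: Black steel skillet, 210 mm across, 42 mm high, handle reaching 240 mm from its centre at up to 60 mm height; stands on a red silicone trivet. Origin: centre of its underside. Leave alone.
- canister: Green hard plastic canister with white lid, 90 mm across, 130 mm high. Origin: centre of its underside. Leave alone.
- cup: White porcelain cup with handle, 76 mm across, 65 mm high. Origin: centre of its underside. Leave alone.
There are look-alikes about, which are no part of the job. Of the things shaped like the block, the grey one is meant.

How it is judged:
By the outcome, as a careful person would: the job done as asked, in the order asked, and still so for the second after the job is handed in, while the arm keeps its last pose, push and grip.
It also fails if it takes over 67 s, if anything falls off the work surface, if the arm or the gripper's body presses on something with over 40 N, if the wrist force passes 120 N, or if a joint passes its speed limit or range.

### The arm

A 7-joint arm with a two-finger parallel gripper is mounted at the origin on the work surface. World frame = base frame: x ahead of the robot, y to its left, z up, the work surface at z = 0. Lengths are in m, angles in rad, forces in N, time in s.
With the tool pointing down it reaches from about 0.425 to 0.95 m from the base axis. Payload 4.7 kg.
Tool frame: the origin (TCP) lies between the finger pads; the fingertips stand 11 mm ahead of it and the grasp point (between the pads) lies 8 mm behind it; y points along the fingers, z is the direction in which the jaws open and shut, and the axes are right-handed (so a half turn about y gives the same grasp; the last joint's range is limited). The gripper opens to 87 mm and grips with 3 to 60 N. Pads are 19 mm wide; open, the fingers measure 117 mm over their backs; the gripper's body (75 mm by 190 mm) begins 51 mm behind the grasp point.
Start: joints at [-1.344, 0.469, -0.049, 1.532, 0.024, 1.141, -0.082], TCP at [0.171, 0.653, 0.234] pointing down, gripper open.
Joint ranges: [-2.59, 2.59], [-0.33, 1.99], [-1.39, 1.29], [0.1, 2.45], [-1.04, 4.18], [0.21, 1.99], [-2.66, 2.66]. Speed limits (rad/s): [2.57, 2.57, 3.14, 3.14, 3.14, 3.14, 3.14].

### API

Orientations are given as a unit quaternion [x, y, z, w].
In Python, from cell import * gives the robot as it stands.
- The arm moves only by the tool step_arm, never from a script. Its arguments are lists of equal length, an entry for each row: "translation": the shift along the tool's x, y, z in mm, a list of three; "angular": the turn, a rotation vector about the tool's x, y, z in rad, a list of three. In form: {"translation": [[dx, dy, dz], ...], "angular": [[wx, wy, wz], ...]}. A call has 1 to 20 rows; each row shifts and turns the pose as measured when the row begins, along the tool's axes as they then stand; what a row does not reach is not made up. A row lasts 1/8 s, in which the tool goes at most 62.5 mm and 10.7 degrees, less where a joint would pass 70% of its speed; a pose out of reach is approached as far as the arm can. A call is refused whole if a number of a shift passes 62.5 or a number of a turn 0.188, either way. A call with a gripper value outside its range is refused whole. "hand" is the closure in counts, from 0 (fully open) to 255 (shut), set as the call begins (left out, the last holds). The fingers move at their own pace and stop on an object; "newtons" is the grip in N (left out, the last holds). Time passes only in rows, so rows that do not move let the fingers close. It gives the time, the measured TCP pose, the force and the opening at its end, in the units of the state.
- get_state(): the state, without advancing time (a new reading comes with each control period).
- snapshot(name): name is "side" or "top"; returns (picture, depth): 480x640x3 uint8, red, green, blue; 480x640 float32, m along the optical axis (not along the pixel's ray), 0 where there is no reading.
- camera_info(name): a dict with "fx", "fy", "cx", "cy" (pixels), "rvec" (rotation vector, rad) and "tvec" (3), from world to camera coordinates, as OpenCV has them. Camera axes: x right, y down, z forward; pixel columns grow to the right and rows downward; lengths in m; the calibration is good to about 2 mm. A picture is of the moment at which its call begins. camera_info takes no time and is no camera call.
- sign_off(): hands the job in, once; it reports no verdict.
Trained networks look in the newest picture that a camera, given by its name, has taken for a name from the list of things; names that differ only in an ending like _2 or _b are one class to them, and where a whole thing is asked for, a point or a joint stands for the part that bears it (a point fixed in the world has none). Each returns a list of dicts, best first, with "p" (0 to 1); they miss things now and then, are a little off and sometimes report something else, mostly with a low value. They report only what shows in the picture. A call takes as long as a camera call. They do not tell look-alikes from the thing itself.
- recognise(target, camera): "location" ([x, y, z] in m, in world coordinates, good to about 4 mm: the middle of the surface that is visible of it).
- regions_of(target, camera): "pixels" (480x640 bool, what is visible of it).
The state is a dict: "time": time; "q": joint angles; "qvel": joint speeds; "joint_efforts": joint torques, N m; "ee_pos": TCP position; "tool_rot": TCP orientation; "wrist_force": force on the tool from outside, world axes, zero at the start; "moment": the same for the moment, N m; "gripper_width": finger opening in m.
Only numpy, scipy, OpenCV 4.12 (cv2) and the standard library are available. Lean on these libraries where they do the work, as an engineer would, in place of code of your own. Each camera call takes 0.05 s, during which the arm holds its last target. There are 200 camera calls.

## Working session

There is one attempt and no reset: what is moved stays moved. The work goes in short steps, Python scripts to look and compute and a tool call to move; the robot and the scene stay as the last step left them, time stands still between calls to the robot, and variables do not carry over. Pictures are saved under pics/ and viewed, about 8 in all and at most 12, crops included, and the job is handed in when it is done.

Besides the shell and the picture viewer there is one more tool, called after "Emit:" by a JSON object that holds its "api" and its "payload", one argument or row to a line. step_arm: Moves the arm, as the interface text tells. Its arguments: {"type":"object","properties":{"translation":{"type":"array"},"angular":{"type":"array"},"hand":{"type":"number"},"newtons":{"type":"number"}},"required":["translation","angular"]}

```bash
mkdir -p pics
cat > h.py <<'E'
from cell import *
import numpy as np, cv2
from scipy.spatial.transform import Rotation as R
def cam(n):
    c=camera_info(n); K=np.array([[c['fx'],0,c['cx']],[0,c['fy'],c['cy']],[0,0,1]]); return K,cv2.Rodrigues(np.array(c['rvec'],float))[0],np.array(c['tvec'],float).ravel()
def cloud(n,d):
    K,r,t=cam(n); v,u=np.mgrid[:480,:640]
    p=np.stack([(u-K[0,2])/K[0,0]*d,(v-K[1,2])/K[1,1]*d,d],-1)
    w=(p-t)@r; w[d<=0]=np.nan; return w
def proj(n,P):
    K,r,t=cam(n); q=np.atleast_2d(P)@r.T+t; q=q@K.T; return q[:,:2]/q[:,2:]
def save(n,im): cv2.imwrite('pics/'+n+'.png',cv2.cvtColor(im,cv2.COLOR_RGB2BGR))
E
python3 - <<'E'
from h import *
s=get_state(); print({k:np.round(v,3) for k,v in s.items()})
for n in('top','side'):
    im,d=snapshot(n); save(n+'0',im); np.save(n+'0.npy',d); np.save(n+'im.npy',im)
    for t in('block','cooker','tab_pad','recess','dial','skillet','canister','cup'):
        for r in recognise(t,n): print(n,t,round(r['p'],2),np.round(r['location'],3),np.round(proj(n,r['location'])[0]))
E
```

```text
{'time': np.float64(0.0), 'q': array([-1.344,  0.469, -0.049,  1.534,  0.024,  1.141, -0.082]), 'qvel': array([ 0.001,  0.001, -0.   , -0.   , -0.002, -0.002, -0.003]), 'joint_efforts': array([-0.0000e+00, -5.0798e+01, -8.1000e-02, -2.3615e+01, -6.2000e-02,
        3.8000e-02,  0.0000e+00]), 'ee_pos': array([0.171, 0.652, 0.232]), 'tool_rot': array([ 0.702, -0.09 ,  0.09 , -0.701]), 'wrist_force': array([-0.206, -0.204, -0.375]), 'moment': array([ 0.031, -0.013,  0.003]), 'gripper_width': np.float64(0.087)}
top block 0.7 [ 0.535 -0.462  0.024] [484. 247.]
top block 0.69 [ 0.356 -0.332  0.027] [449. 301.]
top block 0.63 [ 0.433 -0.25   0.022] [423. 278.]
top block 0.61 [ 0.462 -0.349  0.028] [452. 269.]
top block 0.51 [ 0.408 -0.444  0.026] [482. 285.]
top cooker 0.55 [0.551 0.101 0.079] [317. 241.]
top tab_pad 0.81 [ 0.663 -0.037  0.098] [359. 206.]
top recess 0.85 [0.55  0.103 0.078] [316. 242.]
top recess 0.17 [0.41  0.614 0.011] [164. 288.]
top dial 0.78 [ 0.67  -0.039  0.106] [360. 203.]
top skillet 0.64 [0.41  0.614 0.015] [163. 288.]
top canister 0.71 [ 0.659 -0.294  0.13 ] [441. 204.]
top cup 0.61 [ 0.769 -0.191  0.022] [401. 181.]
side block 0.86 [ 0.349 -0.348  0.025] [371. 444.]
side block 0.77 [ 0.454 -0.36   0.025] [414. 418.]
side block 0.66 [ 0.4   -0.455  0.022] [428. 472.]
side block 0.58 [ 0.528 -0.467  0.023] [479. 439.]
side cooker 0.89 [0.528 0.064 0.081] [318. 262.]
side tab_pad 0.59 [ 0.659 -0.03   0.093] [385. 258.]
side recess 0.7 [0.526 0.063 0.079] [318. 263.]
side recess 0.7 [ 0.659 -0.031  0.095] [385. 258.]
side dial 0.97 [ 0.658 -0.03   0.097] [385. 257.]
side skillet 0.96 [0.415 0.628 0.021] [175. 182.]
side canister 0.92 [ 0.647 -0.317  0.106] [471. 335.]
side cup 0.89 [ 0.771 -0.188  0.041] [461. 291.]
```

View pics/top0.png

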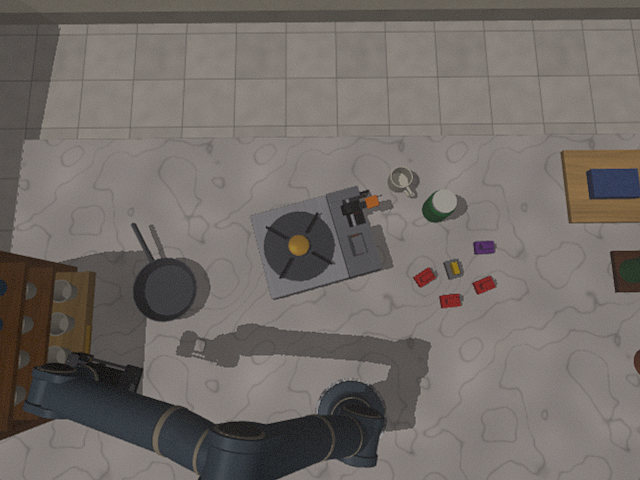

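View pics/side0.png

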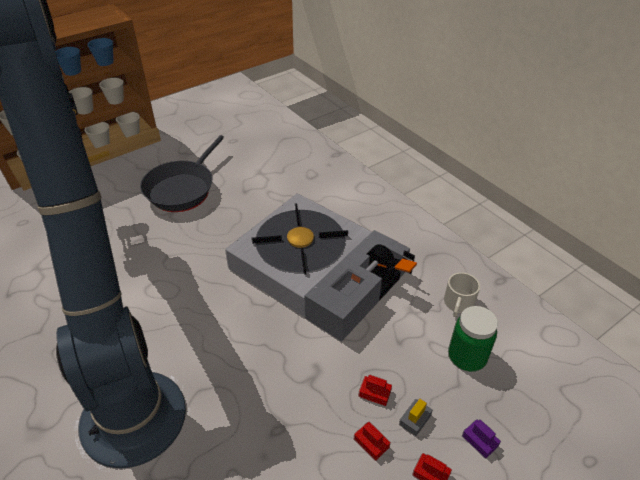

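The grey base with the yellow rib is the one meant: top (454,268), side (415,416). The look-alikes are red (424,277), (484,285), (451,300) and purple (484,247). Next I'll measure the cooker and the block.

```bash
cat > m.py <<'E'
from h import *
from scipy.optimize import minimize
from scipy.ndimage import map_coordinates
def grad(im):
    g=cv2.GaussianBlur(im,(0,0),1.0).astype(np.float32)
    return np.sqrt(sum(cv2.Sobel(g[...,c],cv2.CV_32F,1,0)**2+cv2.Sobel(g[...,c],cv2.CV_32F,0,1)**2 for c in range(3)))
def seg(a,b,n=60): return np.linspace(a,b,n)
def rect(x0,x1,y0,y1,z): 
    c=[np.array(p,float) for p in((x0,y0,z),(x1,y0,z),(x1,y1,z),(x0,y1,z))]; return [seg(c[i],c[(i+1)%4]) for i in range(4)]
COOK=np.vstack(rect(-93.5,-26.5,-23.5,23.5,85)+[seg((-155,-55,85),(-155,55,85)),seg((-155,-55,85),(0,-55,85)),seg((-155,55,75),(130,55,75)),seg((-155,55,75),(-155,315,75)),seg((-155,315,75),(130,315,75)),seg((130,315,75),(130,55,75)),seg((130,55,85),(130,-55,85))])/1e3
BLK=np.vstack(rect(-31,31,-21,21,24)+rect(-20,20,-9,9,54))/1e3
def place(M,p,z=0):
    return M@R.from_euler('z',p[2]).as_matrix().T+[p[0],p[1],z]
def fit(M,p0,G,span=(.015,.015,.1),z=0):
    def f(p): return -sum(np.sqrt(map_coordinates(g,proj(n,place(M,p,z)).T[::-1],order=1)).mean() for n,g in G.items())
    rng=np.random.default_rng(0)
    c=sorted(((f(p),tuple(p)) for p in np.array(p0)+rng.uniform(-1,1,(1500,3))*span))[:5]
    r=min((minimize(f,p,method='Nelder-Mead',options=dict(initial_simplex=np.array(p)+np.vstack([np.zeros(3),np.diag([.003,.003,.02])]))) for _,p in c),key=lambda r:r.fun)
    return r.x,r.fun
E
cat > run1.py <<'E'
from m import *
ims={n:np.load(n+'im.npy') for n in('top','side')}
for n in ims:
    w=cloud(n,np.load(n+'0.npy'))
    m=(abs(w[...,2]-.085)<.005)&(w[...,0]>.4)&(w[...,0]<.8)&(w[...,1]>-.1)&(w[...,1]<.15)
    P=w[m][:,:2]*1000; r=cv2.minAreaRect(P.astype(np.float32)); print(n,'panel',m.sum(),r)
    h=cv2.cvtColor(ims[n],cv2.COLOR_RGB2HSV); ym=(abs(h[...,0].astype(int)-26)<6)&(h[...,1]>150)&(w[...,0]<.6)&(w[...,1]<-.2)
    print(n,'yellow',ym.sum(),np.nanmedian(w[ym],0), np.nanmax(w[ym][:,2]))
G={n:grad(i) for n,i in ims.items()}
bs=(.462,-.352)
for k in (G,{'top':G['top']},{'side':G['side']}):
    p,f=fit(COOK,(.60,.0,.26),k,(.05,.05,.12)); print('cook',list(k),np.round(p,4),f)
    best=min((fit(BLK,(*bs,a),k,(.015,.015,.25)) for a in np.arange(-1.4,1.6,.4)),key=lambda r:r[1]); print('block',np.round(best[0],4),best[1])
    if len(k)==2: pc,pb=p,best[0]
np.save('pc.npy',pc);np.save('pb.npy',pb)
o=[]
for n in ims:
  c=np.array(place(COOK,pc)); 
  for ctr,s in((proj(n,[[*pb[:2],.03]])[0],30),(proj(n,place(np.array([[-.01,-.02,.085]]),pc))[0],60)):
    x0,y0=np.round(ctr).astype(int)-s; k=400//(2*s)
    cr=cv2.resize(ims[n][max(y0,0):y0+2*s,x0:x0+2*s],None,fx=k,fy=k,interpolation=cv2.INTER_CUBIC)
    for M in(place(BLK,pb),place(COOK,pc)):
        for u,v in proj(n,M): cv2.circle(cr,(int((u-x0+.5)*k),int((v-y0+.5)*k)),0,(0,255,0),-1)
    o.append(cv2.copyMakeBorder(cr,0,0,0,0,cv2.BORDER_CONSTANT)); o[-1]=cv2.resize(o[-1],(400,300) if 0 else (300,300))
save('fit1',np.vstack([np.hstack(o[:2]),np.hstack(o[2:])]))
E
python3 run1.py
```

```text
top panel 2140 ((572.7901611328125, 43.290924072265625), (291.540283203125, 251.2845001220703), 10.66662311553955)
top yellow 80 [ 0.46486412 -0.34913538  0.04946531] 0.05933309908188901
side panel 3730 ((577.4498291015625, 38.76750183105469), (302.237548828125, 254.88461303710938), 7.474971771240234)
side yellow 239 [ 0.4597684  -0.35770565  0.05082148] 0.05681999580276169Traceback (most recent call last):
  File "run1.py", line 12, in <module>
    p,f=fit(COOK,(.60,.0,.26),k,(.05,.05,.12)); print('cook',list(k),np.round(p,4),f)
        ~~~^^^^^^^^^^^^^^^^^^^^^^^^^^^^^^^^^^^
  File "m.py", line 17, in fit
    c=sorted(((f(p),tuple(p)) for p in np.array(p0)+rng.uniform(-1,1,(1500,3))*span))[:5]
      ~~~~~~^^^^^^^^^^^^^^^^^^^^^^^^^^^^^^^^^^^^^^^^^^^^^^^^^^^^^^^^^^^^^^^^^^^^^^^^^
  File "m.py", line 17, in <genexpr>
    c=sorted(((f(p),tuple(p)) for p in np.array(p0)+rng.uniform(-1,1,(1500,3))*span))[:5]
               ~^^^
  File "m.py", line 15, in f
    def f(p): return -sum(np.sqrt(map_coordinates(g,proj(n,place(M,p,z)).T[::-1],order=1)).mean() for n,g in G.items())
                      ~~~^^^^^^^^^^^^^^^^^^^^^^^^^^^^^^^^^^^^^^^^^^^^^^^^^^^^^^^^^^^^^^^^^^^^^^^^^^^^^^^^^^^^^^^^^^^^^^
  File "m.py", line 15, in <genexpr>
    def f(p): return -sum(np.sqrt(map_coordinates(g,proj(n,place(M,p,z)).T[::-1],order=1)).mean() for n,g in G.items())
                                                    ~~~~^^^^^^^^^^^^^^^^
  File "h.py", line 11, in proj
    K,r,t=cam(n); q=np.atleast_2d(P)@r.T+t; q=q@K.T; return q[:,:2]/q[:,2:]
          ~~~^^^
  File "h.py", line 5, in cam
    c=camera_info(n); K=np.array([[c['fx'],0,c['cx']],[0,c['fy'],c['cy']],[0,0,1]]); return K,cv2.Rodrigues(np.array(c['rvec'],float))[0],np.array(c['tvec'],float).ravel()
ValueError: time passes only in moves, steps and waits
```

Too many calibration queries; I'll cache the calibration.

```bash
sed -i 's/^def cam(n):/import functools\n@functools.lru_cache(None)\ndef cam(n):/' h.py; time python3 run1.py | grep -v yellow
```

```text
top panel 2140 ((572.7901611328125, 43.290924072265625), (291.540283203125, 251.2845001220703), 10.66662311553955)
side panel 3730 ((577.4498291015625, 38.76750183105469), (302.237548828125, 254.88461303710938), 7.474971771240234)
cook ['top', 'side'] [ 0.5996 -0.0139  0.2618] -20.07331657409668
block [ 0.4642 -0.3548  0.2246] -26.814815521240234
cook ['top'] [ 0.5924 -0.013   0.2631] -9.343294143676758
block [ 0.4627 -0.3476  0.2536] -13.864151954650879
cook ['side'] [ 0.5992 -0.0158  0.2619] -11.319389343261719
block [ 0.4642 -0.3555  0.2253] -14.746085166931152
real	0m23.715s
user	0m23.296s
sys	0m0.249s
```

View pics/fit1.png

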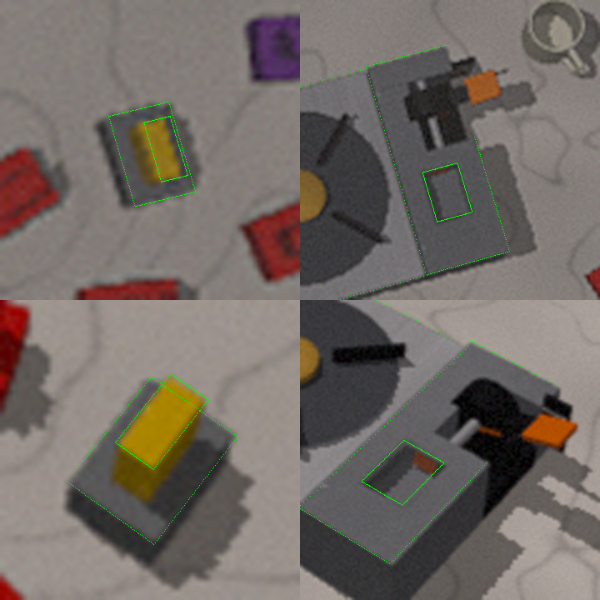

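The crop shows the grey base with the yellow rib, with red and purple neighbours. The side overlay fits both block and cooker to within a pixel. The top overlay of the block is about 1.5 px off. I'll start moving now, with a helper that turns targets into rows.

```bash
cat > plan.py <<'E'
from h import *
def downrot(yaw,cur):
    c=[]
    for s in(1,-1):
        z=s*np.array([-np.sin(yaw),np.cos(yaw),0]); y=np.array([0,0,-1.]); c.append(R.from_matrix(np.stack([np.cross(y,z),y,z],1)))
    return min(c,key=lambda r:(cur.inv()*r).magnitude())
def plan(pts,yaw=None,rot=None,step=.060,pos=None,cur=None,rd=1):
    s=get_state(); p=np.array(s['ee_pos']) ; c=R.from_quat(s['tool_rot'])
    T=rot if rot is not None else (downrot(yaw,c) if yaw is not None else c)
    rows=[];turn=[]
    for q in pts:
        q=np.array(q); n=int(np.ceil(np.linalg.norm(q-p)/step))or 1
        for i in range(n):
            d=(q-p)/(n-i); w=(c.inv()*T).as_rotvec(); m=np.linalg.norm(w); w=w*min(1,.18/m) if m>1e-9 else w
            rows.append(np.round(c.inv().apply(d)*1000,rd)+0.); turn.append(np.round(w,3)+0.); p=p+d; c=c*R.from_rotvec(w)
    print('now',np.round(s['ee_pos'],4),np.round(R.from_quat(s['tool_rot']).as_matrix()[:,2],3),'t',s['time'],'remain turn',(c.inv()*T).magnitude())
    print(len(rows)); print([r.tolist() for r in rows]); print([r.tolist() for r in turn])
E
python3 -c "
from plan import *
plan([(.36,.52,.25),(.58,.25,.25),(.62,0,.25),(.55,-.25,.2),(.4635,-.353,.14)],yaw=.235)"
```

```text
now [0.1708 0.6531 0.2336] [0.253 0.967 0.   ] t 0.9 remain turn 0.0
23
[[54.2, -4.1, -20.2], [49.7, -4.1, -29.6], [43.6, -4.1, -38.0], [38.3, -4.1, -43.4], [25.2, 0.0, -52.3], [25.2, 0.0, -52.3], [25.2, 0.0, -52.3], [25.2, 0.0, -52.3], [25.2, 0.0, -52.3], [25.2, 0.0, -52.3], [-3.9, 0.0, -50.5], [-3.9, 0.0, -50.5], [-3.9, 0.0, -50.5], [-3.9, 0.0, -50.5], [-3.9, 0.0, -50.5], [-25.3, 10.0, -45.4], [-25.3, 10.0, -45.4], [-25.3, 10.0, -45.4], [-25.3, 10.0, -45.4], [-25.3, 10.0, -45.4], [-36.0, 20.0, -26.7], [-36.0, 20.0, -26.7], [-36.0, 20.0, -26.7]]
[[0.0, -0.18, 0.0], [0.0, -0.18, 0.0], [0.0, -0.131, 0.0], [0.0, 0.0, 0.0], [0.0, 0.0, 0.0], [0.0, 0.0, 0.0], [0.0, 0.0, 0.0], [0.0, 0.0, 0.0], [0.0, 0.0, 0.0], [0.0, 0.0, 0.0], [0.0, 0.0, 0.0], [0.0, 0.0, 0.0], [0.0, 0.0, 0.0], [0.0, 0.0, 0.0], [0.0, 0.0, 0.0], [0.0, 0.0, 0.0], [0.0, 0.0, 0.0], [0.0, 0.0, 0.0], [0.0, 0.0, 0.0], [0.0, 0.0, 0.0], [0.0, 0.0, 0.0], [0.0, 0.0, 0.0], [0.0, 0.0, 0.0]]
```

Emit:
{"api": "step_arm", "payload": {
  "translation": [
    [54, -4, -20],
    [50, -4, -30],
    [44, -4, -38],
    [38, -4, -43],
    [25, 0, -52],
    [25, 0, -52],
    [25, 0, -52],
    [25, 0, -52],
    [25, 0, -52],
    [25, 0, -52]
  ],
  "angular": [
    [0, -0.18, 0],
    [0, -0.18, 0],
    [0, -0.13, 0],
    [0, 0, 0],
    [0, 0, 0],
    [0, 0, 0],
    [0, 0, 0],
    [0, 0, 0],
    [0, 0, 0],
    [0, 0, 0]
  ]
}}

```text
time: 2.15
ee_pos: [0.5916, 0.2503, 0.2494]
tool_rot: [-0.699, -0.091, 0.09, 0.703]
wrist_force: [0.8, 0.0, 0.2]
gripper_width: 0.0871
```

```bash
python3 -c "
from plan import *
print(np.round(get_state()['q'],2))
plan([(.62,0,.25),(.55,-.25,.2),(.4635,-.353,.14)],yaw=.235)"
```

```text
[-0.48  0.4   0.02  1.6  -0.01  1.14  1.37]
now [0.5916 0.2503 0.2494] [-0.253  0.967  0.005] t 2.15 remain turn 1.1274368112207332e-16
13
[[-7.2, -0.4, -49.9], [-6.1, -0.1, -50.0], [-6.1, -0.1, -50.0], [-6.1, -0.1, -50.0], [-6.1, -0.1, -50.0], [-25.3, 10.0, -45.4], [-25.3, 10.0, -45.4], [-25.3, 10.0, -45.4], [-25.3, 10.0, -45.4], [-25.3, 10.0, -45.4], [-36.0, 20.0, -26.7], [-36.0, 20.0, -26.7], [-36.0, 20.0, -26.7]]
[[-0.005, 0.021, 0.003], [0.0, 0.0, 0.0], [0.0, 0.0, 0.0], [0.0, 0.0, 0.0], [0.0, 0.0, 0.0], [0.0, 0.0, 0.0], [0.0, 0.0, 0.0], [0.0, 0.0, 0.0], [0.0, 0.0, 0.0], [0.0, 0.0, 0.0], [0.0, 0.0, 0.0], [0.0, 0.0, 0.0], [0.0, 0.0, 0.0]]
```

Emit:
{"api": "step_arm", "payload": {
  "translation": [
    [-7, 0, -50],
    [-6, 0, -50],
    [-6, 0, -50],
    [-6, 0, -50],
    [-6, 0, -50],
    [-25, 10, -45],
    [-25, 10, -45],
    [-25, 10, -45],
    [-25, 10, -45],
    [-25, 10, -45],
    [-36, 20, -27],
    [-36, 20, -27],
    [-36, 20, -27]
  ],
  "angular": [
    [0, 0.02, 0],
    [0, 0, 0],
    [0, 0, 0],
    [0, 0, 0],
    [0, 0, 0],
    [0, 0, 0],
    [0, 0, 0],
    [0, 0, 0],
    [0, 0, 0],
    [0, 0, 0],
    [0, 0, 0],
    [0, 0, 0],
    [0, 0, 0]
  ]
}}

```text
time: 3.78
ee_pos: [0.4677, -0.3737, 0.1352]
tool_rot: [-0.702, -0.088, 0.077, 0.702]
wrist_force: [-0.2, -0.1, -1.4]
gripper_width: 0.0868
```

```bash
python3 -c "
from plan import *
print(np.round(get_state()['q'],2))
plan([(.4635,-.353,.14),(.4635,-.353,.042)],yaw=.235,step=.035)
for n in ('side','top'):
    im,_=snapshot(n); np.save(n+'im1.npy',im)
    u,v=proj(n,[[.4635,-.353,.06]])[0].astype(int); globals()[n]=cv2.resize(im[max(0,v-60):v+60,u-80:u+80],(400,300)) if v+60<=480 else cv2.resize(im[360:480,u-80:u+80],(400,300))
save('pre',np.hstack([side,top]))"
```

```text
[ 0.45  0.44  0.21  1.84 -0.13  0.86  2.53]
now [ 0.4677 -0.3737  0.1352] [-0.232  0.973 -0.002] t 3.775 remain turn 1.1274368112207332e-16
4
[[0.8, -4.8, 21.1], [0.0, 32.7, 0.0], [0.0, 32.7, 0.0], [0.0, 32.7, 0.0]]
[[0.002, -0.001, 0.015], [0.0, 0.0, 0.0], [0.0, 0.0, 0.0], [0.0, 0.0, 0.0]]
```

View pics/pre.png

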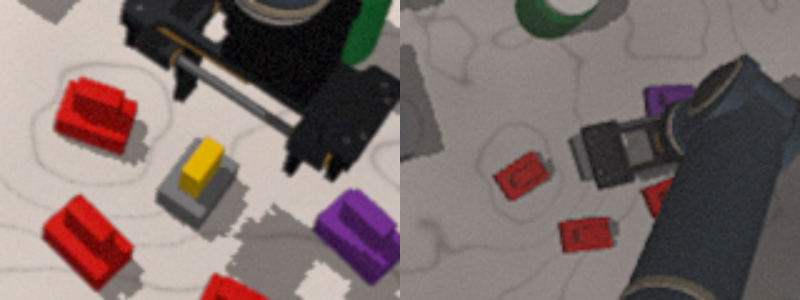

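Emit:
{"api": "step_arm", "payload": {
  "translation": [
    [1, -5, 21],
    [0, 0, 0]
  ],
  "angular": [
    [0, 0, 0.015],
    [0, 0, 0]
  ],
  "hand": 80
}}

```text
time: 4.12
ee_pos: [0.4582, -0.3567, 0.1385]
tool_rot: [0.703, 0.076, -0.081, -0.703]
wrist_force: [0.3, -0.6, -0.1]
gripper_width: 0.0741
```

```bash
python3 -c "
from plan import *
print(np.round(get_state()['q'],2))
plan([(.4635,-.353,.042)],yaw=.235,step=.025)"
```

```text
[ 0.42  0.42  0.22  1.87 -0.11  0.87  2.48]
now [ 0.4582 -0.3567  0.1385] [-0.22   0.976  0.   ] t 4.125 remain turn 1.1274368112207332e-16
4
[[1.7, 24.1, 0.6], [1.5, 24.1, 0.6], [1.5, 24.1, 0.6], [1.5, 24.1, 0.6]]
[[0.0, -0.013, -0.007], [0.0, 0.0, 0.0], [0.0, 0.0, 0.0], [0.0, 0.0, 0.0]]
```

Emit:
{"api": "step_arm", "payload": {
  "translation": [
    [2, 24, 1],
    [2, 24, 1],
    [1, 24, 0],
    [1, 22, 0],
    [0, 0, 0]
  ],
  "angular": [
    [0, -0.01, 0],
    [0, 0, 0],
    [0, 0, 0],
    [0, 0, 0],
    [0, 0, 0]
  ]
}}

```text
time: 4.75
ee_pos: [0.4689, -0.3557, 0.0442]
tool_rot: [0.705, 0.084, -0.083, -0.7]
wrist_force: [-0.0, 0.0, 0.2]
gripper_width: 0.0601
```

```bash
python3 -c "
from plan import *
print(get_state()['wrist_force'])
plan([(.4635,-.353,.041)],yaw=.235)"
```

```text
[-0.0046656   0.01766987  0.17957237]
now [ 0.4689 -0.3557  0.0442] [-0.234  0.972 -0.007] t 4.75 remain turn 1.993045536433795e-17
1
[[-4.6, 3.2, 3.9]]
[[0.007, 0.001, 0.0]]
```

Emit:
{"api": "step_arm", "payload": {
  "translation": [
    [-4, 2, 4],
    [0, 0, 0]
  ],
  "angular": [
    [0.007, 0, 0],
    [0, 0, 0]
  ]
}}

```text
time: 5.0
ee_pos: [0.465, -0.3536, 0.0437]
tool_rot: [0.703, 0.084, -0.083, -0.702]
wrist_force: [-0.3, -0.6, -0.5]
gripper_width: 0.0595
```

Emit:
{"api": "step_arm", "payload": {
  "translation": [
    [0, 0, 0],
    [0, 0, 0],
    [0, 0, 0],
    [0, 0, 0],
    [0, 0, 0],
    [0, 0, 0],
    [0, 0, 0],
    [0, 0, 0]
  ],
  "angular": [
    [0, 0, 0],
    [0, 0, 0],
    [0, 0, 0],
    [0, 0, 0],
    [0, 0, 0],
    [0, 0, 0],
    [0, 0, 0],
    [0, 0, 0]
  ],
  "hand": 255,
  "newtons": 40
}}

```text
time: 6.0
ee_pos: [0.4657, -0.3539, 0.0454]
tool_rot: [0.703, 0.085, -0.082, -0.701]
wrist_force: [-0.7, 0.0, 1.3]
gripper_width: 0.0181
```

```bash
python3 -c "
from plan import *
pc=np.load('pc.npy')
r=place=R.from_euler('z',pc[2]).apply([-.06,0,0])+[pc[0],pc[1],0]; print('recess',r)
p=get_state()['ee_pos']
plan([(p[0],p[1],.16),(r[0],r[1]-.1,.17),(r[0],r[1],.17)],yaw=pc[2],step=.055)"
```

```text
recess [ 0.54166536 -0.02942285  0.        ]
now [ 0.4657 -0.3539  0.0454] [-0.234  0.972 -0.003] t 6.0 remain turn 1.1449174941446927e-16
10
[[0.2, -38.2, -0.1], [0.0, -38.2, 0.0], [0.0, -38.2, 0.0], [26.3, -2.0, 39.4], [26.3, -2.0, 39.4], [26.3, -2.0, 39.4], [26.3, -2.0, 39.4], [26.3, -2.0, 39.4], [12.9, 0.0, 48.3], [12.9, 0.0, 48.3]]
[[0.003, -0.025, 0.004], [0.0, 0.0, 0.0], [0.0, 0.0, 0.0], [0.0, 0.0, 0.0], [0.0, 0.0, 0.0], [0.0, 0.0, 0.0], [0.0, 0.0, 0.0], [0.0, 0.0, 0.0], [0.0, 0.0, 0.0], [0.0, 0.0, 0.0]]
```

Emit:
{"api": "step_arm", "payload": {
  "translation": [
    [0, -38, 0],
    [0, -38, 0],
    [0, -38, 0],
    [26, -2, 39],
    [26, -2, 39],
    [26, -2, 39],
    [26, -2, 39],
    [26, -2, 39],
    [13, 0, 48],
    [13, 0, 48],
    [0, 0, 0],
    [0, 0, 0]
  ],
  "angular": [
    [0, -0.025, 0],
    [0, 0, 0],
    [0, 0, 0],
    [0, 0, 0],
    [0, 0, 0],
    [0, 0, 0],
    [0, 0, 0],
    [0, 0, 0],
    [0, 0, 0],
    [0, 0, 0],
    [0, 0, 0],
    [0, 0, 0]
  ]
}}

```text
time: 7.5
ee_pos: [0.5427, -0.0241, 0.1717]
tool_rot: [0.703, 0.093, -0.089, -0.7]
wrist_force: [-0.0, -0.7, -1.2]
gripper_width: 0.0178
```

```bash
python3 -c "
from plan import *
plan([(.5417,-.0294,.145)],yaw=.262)"
```

```text
now [ 0.5427 -0.0241  0.1717] [-0.256  0.967 -0.004] t 7.5 remain turn 0.0
1
[[-2.4, 26.7, -4.7]]
[[0.004, -0.004, 0.004]]
```

Emit:
{"api": "step_arm", "payload": {
  "translation": [
    [-2, 14, -3],
    [0, 13, -2],
    [0, 0, 0]
  ],
  "angular": [
    [0.004, -0.004, 0.004],
    [0, 0, 0],
    [0, 0, 0]
  ]
}}

```text
time: 7.88
ee_pos: [0.5412, -0.0335, 0.1421]
tool_rot: [0.702, 0.09, -0.091, -0.701]
wrist_force: [-0.5, 0.2, -0.9]
gripper_width: 0.0179
```

```bash
cat > chk.py <<'E'
from m import *
s=get_state(); p=np.array(s['ee_pos']); Rt=R.from_quat(s['tool_rot']).as_matrix(); yaw=np.arctan2(-Rt[0,2],Rt[1,2]); print('tcp',p,'yaw',yaw,'ydir',Rt[:,1])
z=p[2]-.0454; o=[]
pc=np.load('pc.npy')
# visible edges: base top rectangle, base bottom, verticals
B=np.vstack(rect(-31,31,-21,21,24)+rect(-31,31,-21,21,0)[0:1]+[rect(-31,31,-21,21,0)[3]])/1e3
for n in('side','top'):
    im,d=snapshot(n); np.save(n+'im2.npy',im); g=grad(im)
    b,f=fit(B,(p[0],p[1],yaw),{n:g},(.012,.012,.04),z)
    q,f2=fit(COOK,pc,{n:grad(np.load(n+'im.npy'))},(.008,.008,.02)); rc=place(np.array([[-.06,0,.085]]),q)[0]
    e=R.from_euler('z',-pc[2]).apply([*(rc[:2]-b[:2]),0])*1000
    print(n,'block',np.round(b,4),f,'recess',np.round(rc,4),'err cookerframe mm',np.round(e[:2],1))
    u,v=proj(n,[[p[0],p[1],.1]])[0].astype(int); s=(30 if n=='top' else 40); k=800//s//4
    cr=cv2.resize(im[v-s:v+s,u-s:u+s],(400,400),interpolation=cv2.INTER_CUBIC)
    for M,c in((place(B,b,z),(0,255,0)),(place(COOK[:240],q),(255,0,0))):
        for a in proj(n,M): cv2.circle(cr,tuple(int(t) for t in((a-[u-s,v-s]+.5)*400/(2*s))),0,c,-1)
    o.append(cr)
save('chk',np.hstack(o))
E
python3 chk.py
```

```text
tcp [ 0.54123682 -0.03348665  0.14206382] yaw 0.25716611336231976 ydir [-0.00173172 -0.00129379 -0.99999766]
side block [ 0.5391 -0.0354  0.2664] -10.01571273803711 recess [ 0.5413 -0.0313  0.085 ] err cookerframe mm [3.1 3.4]
top block [5.386e-01 3.000e-04 1.044e-01] -9.166788101196289 recess [ 0.5344 -0.0285  0.085 ] err cookerframe mm [-11.5 -26.7]
```

View pics/chk.png

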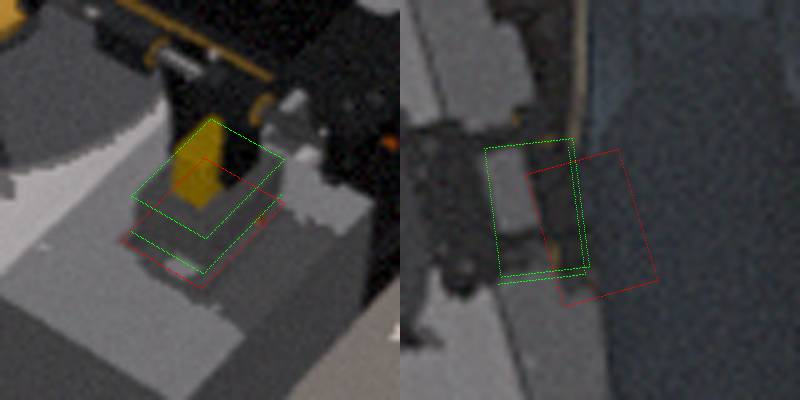

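Emit:
{"api": "step_arm", "payload": {
  "translation": [
    [2.5, 0, 3],
    [0, 4, 0],
    [0, 4, 0],
    [0, 0, 0]
  ],
  "angular": [
    [0, -0.005, 0],
    [0, 0, 0],
    [0, 0, 0],
    [0, 0, 0]
  ]
}}

```text
time: 8.48
ee_pos: [0.5446, -0.029, 0.1355]
tool_rot: [0.701, 0.094, -0.092, -0.701]
wrist_force: [-0.8, -0.3, -1.5]
gripper_width: 0.0177
```

```bash
python3 -c "
from plan import *
plan([(.5427,-.0300,.125)],yaw=.262,step=.004)"
```

```text
now [ 0.5446 -0.029   0.1355] [-0.261  0.965 -0.001] t 8.475 remain turn 0.0
3
[[-0.7, 3.5, -0.1], [-0.7, 3.5, -0.1], [-0.7, 3.5, -0.1]]
[[0.001, 0.002, 0.002], [0.0, 0.0, 0.0], [0.0, 0.0, 0.0]]
```

Emit:
{"api": "step_arm", "payload": {
  "translation": [
    [-1.5, 3, -0.5],
    [0, 3, 0],
    [0, 3, 0],
    [0, 0, 0]
  ],
  "angular": [
    [0, 0, 0],
    [0, 0, 0],
    [0, 0, 0],
    [0, 0, 0]
  ]
}}

```text
time: 8.98
ee_pos: [0.5431, -0.03, 0.1258]
tool_rot: [0.701, 0.094, -0.092, -0.701]
wrist_force: [-0.3, -0.3, -0.9]
gripper_width: 0.018
```

Emit:
{"api": "step_arm", "payload": {
  "translation": [
    [0, 3, 0],
    [0, 3, 0],
    [0, 0, 0]
  ],
  "angular": [
    [0, 0, 0],
    [0, 0, 0],
    [0, 0, 0]
  ]
}}

```text
time: 9.35
ee_pos: [0.5432, -0.03, 0.1194]
tool_rot: [0.701, 0.094, -0.092, -0.701]
wrist_force: [1.2, -0.8, -1.1]
gripper_width: 0.0179
```

Emit:
{"api": "step_arm", "payload": {
  "translation": [
    [0, 3, 0],
    [0, 3, 0],
    [0, 0, 0]
  ],
  "angular": [
    [0, 0, 0],
    [0, 0, 0],
    [0, 0, 0]
  ]
}}

```text
time: 9.72
ee_pos: [0.5432, -0.0301, 0.1135]
tool_rot: [0.701, 0.094, -0.092, -0.701]
wrist_force: [-0.9, -1.0, -0.5]
gripper_width: 0.0174
```

Emit:
{"api": "step_arm", "payload": {
  "translation": [
    [0, 4, 0],
    [0, 4, 0],
    [0, 4, 0]
  ],
  "angular": [
    [0, 0, 0],
    [0, 0, 0],
    [0, 0, 0]
  ]
}}

```text
time: 10.1
ee_pos: [0.5443, -0.03, 0.106]
tool_rot: [0.701, 0.094, -0.092, -0.701]
wrist_force: [-14.3, 0.4, 40.7]
gripper_width: 0.0177
```

Emit:
{"api": "step_arm", "payload": {
  "translation": [
    [0, -1, 0],
    [0, 0, 0]
  ],
  "angular": [
    [0, 0, 0],
    [0, 0, 0]
  ]
}}

```text
time: 10.35
ee_pos: [0.5435, -0.0303, 0.1067]
tool_rot: [0.701, 0.094, -0.092, -0.701]
wrist_force: [0.3, -0.4, 1.4]
gripper_width: 0.0178
```

Emit:
{"api": "step_arm", "payload": {
  "translation": [
    [0, 0, 0],
    [0, 0, 0],
    [0, 0, 0],
    [0, 0, 0],
    [0, 0, 0],
    [0, -20, 0],
    [0, -20, 0],
    [0, -20, 0],
    [0, 0, 0]
  ],
  "angular": [
    [0, 0, 0],
    [0, 0, 0],
    [0, 0, 0],
    [0, 0, 0],
    [0, 0, 0],
    [0, 0, 0],
    [0, 0, 0],
    [0, 0, 0],
    [0, 0, 0]
  ],
  "hand": 130
}}

```text
time: 11.48
ee_pos: [0.5441, -0.03, 0.1677]
tool_rot: [0.701, 0.094, -0.092, -0.701]
wrist_force: [-0.2, 0.4, 0.2]
gripper_width: 0.0428
```

Emit:
{"api": "step_arm", "payload": {
  "translation": [
    [0, 0, 0],
    [0, 0, 0],
    [0, 0, 0],
    [0, 0, 0],
    [0, 0, 0]
  ],
  "angular": [
    [0, 0, 0],
    [0, 0, 0],
    [0, 0, 0],
    [0, 0, 0],
    [0, 0, 0]
  ],
  "hand": 255
}}

```text
time: 12.1
ee_pos: [0.5423, -0.0299, 0.1646]
tool_rot: [0.701, 0.092, -0.094, -0.701]
wrist_force: [-0.5, -0.2, 0.8]
gripper_width: 0.0032
```

```bash
python3 -c "
from plan import *
plan([(.5430,-.0300,.131)],yaw=.262,step=.02)
im,d=snapshot('side'); w=cloud('side',d); h=cv2.cvtColor(im,cv2.COLOR_RGB2HSV); ym=(abs(h[...,0].astype(int)-26)<6)&(h[...,1]>150)&(abs(w[...,0]-.54)<.06)&(abs(w[...,1]+.03)<.06)
print('yellow',ym.sum(),np.nanpercentile(w[ym][:,2],[5,50,90,97]))
u,v=proj('side',[[.5417,-.03,.09]])[0].astype(int); save('seat',cv2.resize(im[v-45:v+45,u-60:u+60],(600,450),interpolation=cv2.INTER_CUBIC))"
```

```text
now [ 0.5423 -0.0299  0.1646] [-0.261  0.965  0.   ] t 12.1 remain turn 0.0
2
[[0.3, 16.8, -0.1], [0.3, 16.8, -0.1]]
[[0.0, 0.002, -0.002], [0.0, 0.0, 0.0]]
yellow 222 [0.08878545 0.11114438 0.22441218 0.3197041 ]
```

View pics/seat.png

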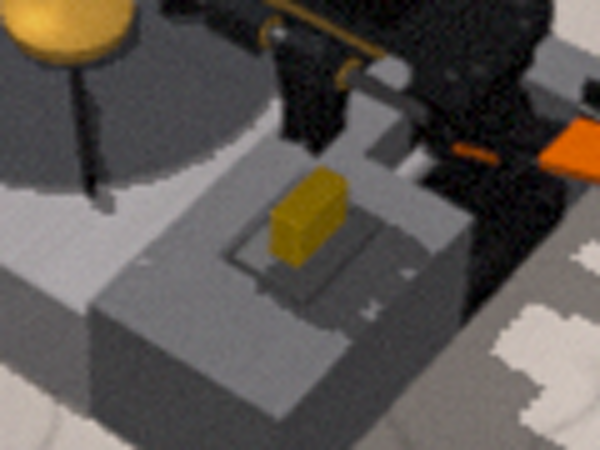

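The picture shows the block level with the panel, the rib at (310,220). I'll confirm by pressing on the rib from above.

Emit:
{"api": "step_arm", "payload": {
  "translation": [
    [0, 17, 0],
    [0, 17, 0],
    [0, 0, 0]
  ],
  "angular": [
    [0, 0, 0],
    [0, 0, 0],
    [0, 0, 0]
  ]
}}

```text
time: 12.52
ee_pos: [0.5417, -0.0299, 0.1278]
tool_rot: [0.701, 0.092, -0.094, -0.701]
wrist_force: [-0.4, 0.9, 0.4]
gripper_width: 0.0005
```

Emit:
{"api": "step_arm", "payload": {
  "translation": [
    [0, 2, 0],
    [0, 2, 0],
    [0, 2, 0]
  ],
  "angular": [
    [0, 0, 0],
    [0, 0, 0],
    [0, 0, 0]
  ]
}}

```text
time: 12.9
ee_pos: [0.5419, -0.0297, 0.1254]
tool_rot: [-0.701, -0.092, 0.094, 0.701]
wrist_force: [-6.4, 0.3, 14.5]
gripper_width: 0.0005
```

Contact came at the height expected for flush. Next I'll back off and measure the orange tab from the first images (unoccluded).

Emit:
{"api": "step_arm", "payload": {
  "translation": [
    [0, -30, 0],
    [0, -30, 0],
    [0, 0, 0]
  ],
  "angular": [
    [0, 0, 0],
    [0, 0, 0],
    [0, 0, 0]
  ]
}}

```text
time: 13.28
ee_pos: [0.5426, -0.0298, 0.1884]
tool_rot: [-0.701, -0.093, 0.093, 0.701]
wrist_force: [0.1, 0.2, -0.5]
gripper_width: 0.0004
```

```bash
python3 -c "
from plan import *
pc=np.load('pc.npy'); C=R.from_euler('z',pc[2])
for n in('top','side'):
    im=np.load(n+'im.npy'); w=cloud(n,np.load(n+'0.npy')); h=cv2.cvtColor(im,cv2.COLOR_RGB2HSV)
    m=((h[...,0]<15)&(h[...,1]>170)&(h[...,2]>150)&(abs(w[...,0]-.66)<.1)&(abs(w[...,1]+.06)<.08)).astype(np.uint8)
    k,l,st,ce=cv2.connectedComponentsWithStats(m)
    for i in range(1,k):
        if st[i,4]>4:
            P=w[l==i]; Q=C.inv().apply(P-[pc[0],pc[1],0])*1000; print(n,st[i],np.round(np.median(Q,0)),np.round(np.percentile(Q,[4,96],axis=0)))
    print('expect px',proj(n,C.apply([[.06,-.0814,.101]])+[pc[0],pc[1],0]))
plan([C.apply([-.06,-.06,.175])+[pc[0],pc[1],0],C.apply([.06,-.09,.16])+[pc[0],pc[1],0]],yaw=pc[2],step=.04)"
```

```text
top [365 196  13  12  91] [ 60. -82.  99.] [[ 45. -97.  92.]
 [ 73. -67. 108.]]
expect px [[371.41119366 200.92423256]]
side [395 259  21  12 145] [ 58. -85. 101.] [[  43. -102.   96.]
 [  74.  -68.  108.]]
expect px [[404.24464581 263.37034096]]
now [ 0.5426 -0.0298  0.1884] [-0.26   0.965  0.001] t 13.275 remain turn 2.255140518769849e-16
6
[[-0.5, 6.7, -29.7], [-0.4, 6.7, -29.7], [30.0, 3.7, -7.5], [30.0, 3.7, -7.5], [30.0, 3.7, -7.5], [30.0, 3.8, -7.5]]
[[-0.001, 0.002, 0.0], [0.0, 0.0, 0.0], [0.0, 0.0, 0.0], [0.0, 0.0, 0.0], [0.0, 0.0, 0.0], [0.0, 0.0, 0.0]]
```

Emit:
{"api": "step_arm", "payload": {
  "translation": [
    [0, 0, -30],
    [0, 0, -30],
    [30, 5, -8],
    [30, 5, -8],
    [30, 5, -8],
    [30, 5, -8],
    [0, 0, 0],
    [0, 0, 0]
  ],
  "angular": [
    [0, 0, 0],
    [0, 0, 0],
    [0, 0, 0],
    [0, 0, 0],
    [0, 0, 0],
    [0, 0, 0],
    [0, 0, 0],
    [0, 0, 0]
  ]
}}

```text
time: 14.28
ee_pos: [0.6821, -0.0887, 0.16]
tool_rot: [-0.7, -0.09, 0.096, 0.702]
wrist_force: [-0.2, 0.7, 0.7]
gripper_width: 0.0007
```

```bash
python3 -c "
from plan import *
pc=np.load('pc.npy'); C=R.from_euler('z',pc[2])
print(C.inv().apply(get_state()['ee_pos']-np.array([pc[0],pc[1],0])))
plan([C.apply([.06,-.088,.13])+[pc[0],pc[1],0]],yaw=pc[2],step=.02)"
```

```text
[ 0.06033189 -0.09364299  0.16004513]
now [ 0.6821 -0.0887  0.16  ] [-0.261  0.965  0.004] t 14.275 remain turn 3.94053425015214e-17
2
[[0.0, 15.0, 2.8], [-0.2, 15.0, 2.8]]
[[-0.004, 0.002, -0.009], [0.0, 0.0, 0.0]]
```

Emit:
{"api": "step_arm", "payload": {
  "translation": [
    [0, 15, 3],
    [0, 15, 3],
    [0, 0, 0],
    [0, 6, 0],
    [0, 6, 0],
    [0, 6, 0],
    [0, 6, 0]
  ],
  "angular": [
    [0, 0, -0.009],
    [0, 0, 0],
    [0, 0, 0],
    [0, 0, 0],
    [0, 0, 0],
    [0, 0, 0],
    [0, 0, 0]
  ]
}}

```text
time: 15.15
ee_pos: [0.6796, -0.0856, 0.1076]
tool_rot: [-0.701, -0.093, 0.091, 0.701]
wrist_force: [-2.2, -1.5, 4.0]
gripper_width: 0.0001
```

Emit:
{"api": "step_arm", "payload": {
  "translation": [
    [0, 6, 0],
    [0, 6, 0],
    [0, 6, 0],
    [0, 0, 0]
  ],
  "angular": [
    [0, 0, 0],
    [0, 0, 0],
    [0, 0, 0],
    [0, 0, 0]
  ]
}}

```text
time: 15.65
ee_pos: [0.6802, -0.088, 0.0905]
tool_rot: [0.702, 0.093, -0.09, -0.7]
wrist_force: [-0.8, -1.1, 4.6]
gripper_width: 0.0004
```

Emit:
{"api": "step_arm", "payload": {
  "translation": [
    [0, 6, 1],
    [0, 6, 0],
    [0, 4, 0],
    [0, 0, 0]
  ],
  "angular": [
    [0, 0, 0],
    [0, 0, 0],
    [0, 0, 0],
    [0, 0, 0]
  ]
}}

```text
time: 16.15
ee_pos: [0.6802, -0.0874, 0.0764]
tool_rot: [0.702, 0.093, -0.09, -0.7]
wrist_force: [-2.2, -2.3, 6.7]
gripper_width: 0.0005
```

Emit:
{"api": "step_arm", "payload": {
  "translation": [
    [0, 3, 0],
    [0, 3, 0],
    [0, 0, 0]
  ],
  "angular": [
    [0, 0, 0],
    [0, 0, 0],
    [0, 0, 0]
  ]
}}

```text
time: 16.52
ee_pos: [0.68, -0.0866, 0.0709]
tool_rot: [0.701, 0.093, -0.09, -0.701]
wrist_force: [-1.0, -1.6, 3.2]
gripper_width: 0.0002
```

```bash
cat > tab.py <<'E'
from h import *
import sys
pc=np.load('pc.npy'); C=R.from_euler('z',pc[2]); s=get_state()
print('tcp cooker',C.inv().apply(s['ee_pos']-np.array([pc[0],pc[1],0])).round(4),np.round(s['wrist_force'],1),s['time'])
im,d=snapshot('side'); w=cloud('side',d); h=cv2.cvtColor(im,cv2.COLOR_RGB2HSV)
Q=C.inv().apply((w-[pc[0],pc[1],0]).reshape(-1,3)).reshape(w.shape)*1000
m=(h[...,0]<15)&(h[...,1]>150)&(h[...,2]>90)&(abs(Q[...,0]-60)<30)&(abs(Q[...,1]+80)<40)
P=Q[m]; print('orange',m.sum(),np.round(np.percentile(P,[3,50,97],axis=0)))
if len(P)>20:
    A=np.c_[P[:,1]+84,np.ones(len(P))]; c=np.linalg.lstsq(A,P[:,2],rcond=None)[0]; print('slope, z at y-84',c)
# predicted outline of tab's upper face at several angles, cooker frame
def face(a):
    t=.3-a; dd=np.array([0,-np.cos(t),np.sin(t)]); nn=np.array([0,np.sin(t),np.cos(t)])
    return np.array([[x,-10,75]+dd*r+nn*4 for x,r in((42,55),(78,55),(78,97),(42,97))])/1e3
u,v=proj('side',C.apply([[.06,-.085,.075]])+[pc[0],pc[1],0])[0].astype(int); k=12
cr=cv2.resize(im[v-25:v+25,u-33:u+33],None,fx=k,fy=k,interpolation=cv2.INTER_CUBIC)
raw=cr.copy()
for a,col in((.6,(0,255,0)),(.4,(255,255,255))):
    q=(proj('side',C.apply(face(a))+[pc[0],pc[1],0])-[u-33,v-25]+.5)*k
    cv2.polylines(cr,[q.astype(np.int32)],True,col,1)
save(sys.argv[1],cr)
E
python3 tab.py tab1
```

```text
tcp cooker [ 0.0588 -0.0911  0.0709] [-1.  -1.6  3.2] 16.525
orange 114 [[  40. -106.   52.]
 [  50.  -86.   58.]
 [  72.  -69.   65.]]
slope, z at y-84 [ 0.22353149 58.71781759]
```

View pics/tab1.png

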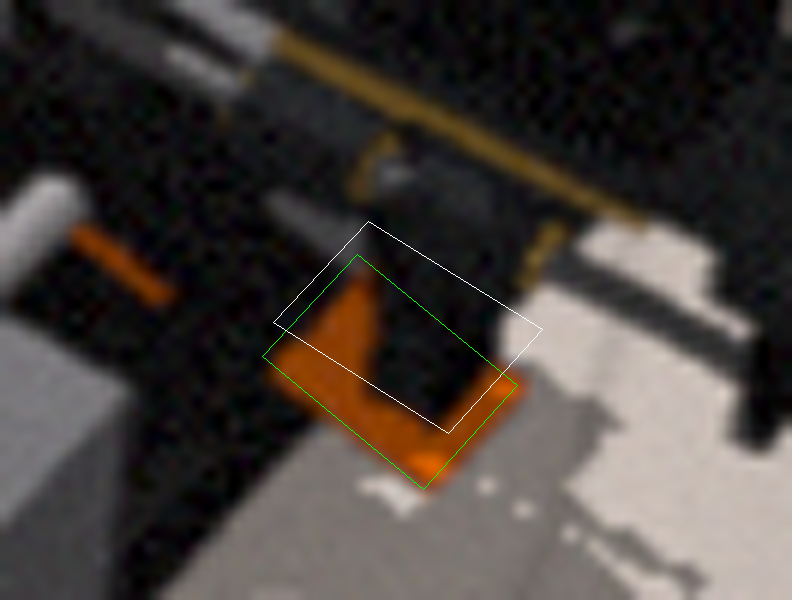

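Emit:
{"api": "step_arm", "payload": {
  "translation": [
    [0, 1.5, 0],
    [0, 0, 0],
    [0, 0, 0]
  ],
  "angular": [
    [0, 0, 0],
    [0, 0, 0],
    [0, 0, 0]
  ]
}}

```text
time: 16.95
ee_pos: [0.68, -0.0864, 0.0698]
tool_rot: [0.701, 0.093, -0.09, -0.701]
wrist_force: [-1.7, -0.2, 5.1]
gripper_width: 0.0008
```

```bash
python3 tab.py tab2
```

```text
tcp cooker [ 0.0589 -0.0908  0.0698] [-1.7 -0.2  5.1] 16.95
orange 116 [[  41. -105.   50.]
 [  49.  -87.   57.]
 [  72.  -69.   65.]]
slope, z at y-84 [ 0.26662879 58.18401615]
```

Emit:
{"api": "step_arm", "payload": {
  "translation": [
    [0, 1.5, 0],
    [0, 0, 0],
    [0, 0, 0]
  ],
  "angular": [
    [0, 0, 0],
    [0, 0, 0],
    [0, 0, 0]
  ]
}}

```text
time: 17.38
ee_pos: [0.68, -0.0863, 0.0691]
tool_rot: [-0.701, -0.093, 0.091, 0.701]
wrist_force: [-0.9, -0.2, 5.2]
gripper_width: 0.0004
```

```bash
python3 tab.py tab3
```

```text
tcp cooker [ 0.0589 -0.0907  0.0691] [-0.9 -0.2  5.2] 17.375
orange 119 [[  40. -105.   48.]
 [  49.  -88.   56.]
 [  71.  -69.   65.]]
slope, z at y-84 [ 0.26414758 57.51968026]
```

View pics/tab3.png

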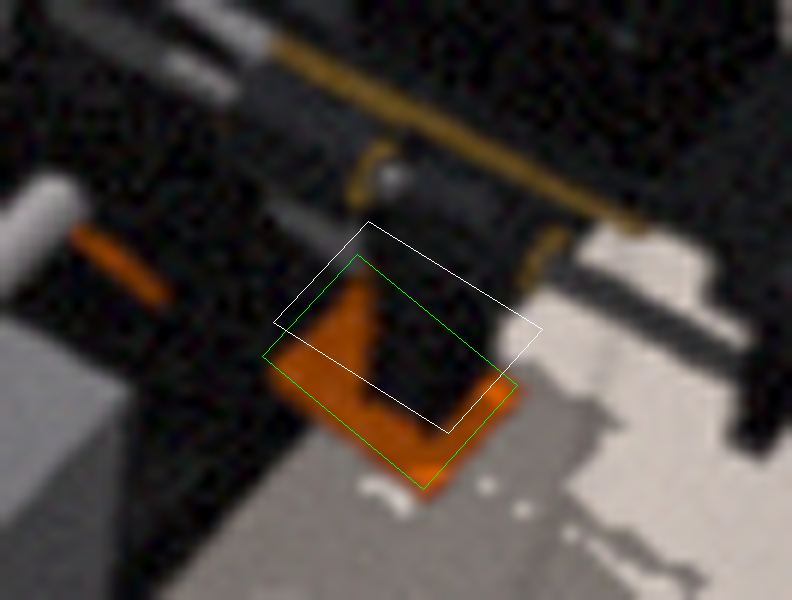

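Emit:
{"api": "step_arm", "payload": {
  "translation": [
    [0, 2, 0],
    [0, 0.7, 0],
    [0, 0.7, 0]
  ],
  "angular": [
    [0, 0, 0],
    [0, 0, 0],
    [0, 0, 0]
  ]
}}

```text
time: 17.8
ee_pos: [0.6799, -0.0859, 0.0674]
tool_rot: [-0.701, -0.093, 0.091, 0.701]
wrist_force: [-3.2, -0.0, 8.1]
gripper_width: 0.0003
```

Emit:
{"api": "step_arm", "payload": {
  "translation": [
    [0, 1.4, 0],
    [0, 0.7, 0],
    [0, 0.7, 0]
  ],
  "angular": [
    [0, 0, 0],
    [0, 0, 0],
    [0, 0, 0]
  ]
}}

```text
time: 18.18
ee_pos: [0.6799, -0.0858, 0.067]
tool_rot: [-0.701, -0.093, 0.091, 0.702]
wrist_force: [-2.6, -0.7, 8.3]
gripper_width: 0.0003
```

```bash
python3 tab.py tab4
```

```text
tcp cooker [ 0.059  -0.0902  0.067 ] [-2.6 -0.7  8.3] 18.175
orange 116 [[  41. -105.   46.]
 [  48.  -86.   55.]
 [  72.  -68.   62.]]
slope, z at y-84 [ 0.29945994 55.15574306]
```

Emit:
{"api": "step_arm", "payload": {
  "translation": [
    [0, 2, 0],
    [0, 0.7, 0],
    [0, 0.7, 0]
  ],
  "angular": [
    [0, 0, 0],
    [0, 0, 0],
    [0, 0, 0]
  ]
}}

```text
time: 18.6
ee_pos: [0.6799, -0.0856, 0.0664]
tool_rot: [-0.7, -0.093, 0.091, 0.702]
wrist_force: [-2.5, -0.9, 8.4]
gripper_width: 0.0005
```

```bash
python3 tab.py tab5
```

```text
tcp cooker [ 0.059  -0.0901  0.0664] [-2.5 -0.9  8.4] 18.6
orange 114 [[  40. -105.   46.]
 [  49.  -86.   53.]
 [  71.  -67.   62.]]
slope, z at y-84 [ 0.31522104 54.73660906]
```

Emit:
{"api": "step_arm", "payload": {
  "translation": [
    [0, 2, 0],
    [0, 0.7, 0],
    [0, 0.7, 0]
  ],
  "angular": [
    [0, 0, 0],
    [0, 0, 0],
    [0, 0, 0]
  ]
}}

```text
time: 19.02
ee_pos: [0.6799, -0.0856, 0.0662]
tool_rot: [-0.7, -0.093, 0.091, 0.702]
wrist_force: [-3.4, -0.8, 10.1]
gripper_width: 0.0003
```

```bash
python3 tab.py tab6
```

```text
tcp cooker [ 0.059  -0.09    0.0662] [-3.4 -0.8 10.1] 19.025
orange 115 [[  41. -104.   46.]
 [  50.  -84.   53.]
 [  72.  -67.   63.]]
slope, z at y-84 [ 0.30716619 53.91623982]
```

View pics/tab6.png

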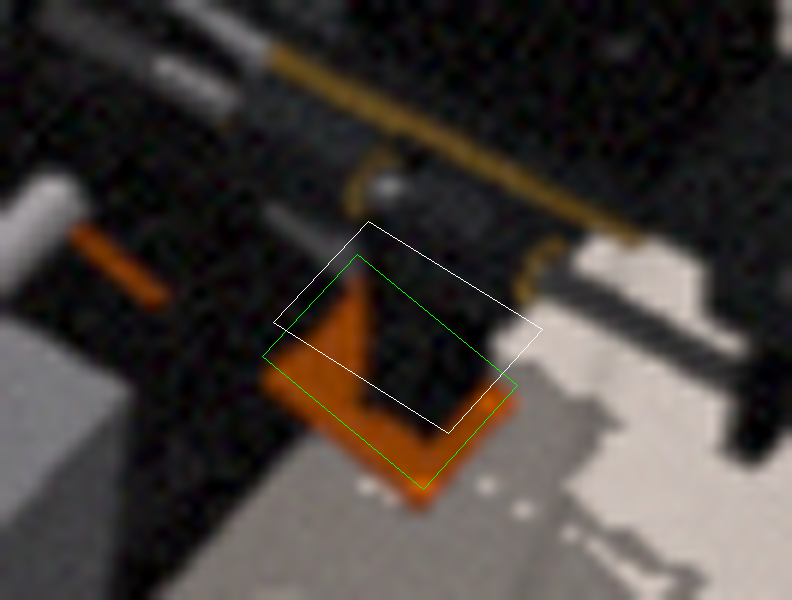

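Emit:
{"api": "step_arm", "payload": {
  "translation": [
    [0, 1.5, 0],
    [0, 1.5, 0],
    [0, 1.2, 0]
  ],
  "angular": [
    [0, 0, 0],
    [0, 0, 0],
    [0, 0, 0]
  ]
}}

```text
time: 19.45
ee_pos: [0.6799, -0.0854, 0.0653]
tool_rot: [-0.7, -0.093, 0.09, 0.702]
wrist_force: [-4.3, -1.0, 10.3]
gripper_width: 0.0003
```

```bash
python3 tab.py tab7
```

```text
tcp cooker [ 0.059  -0.0898  0.0653] [-4.3 -1.  10.3] 19.45
orange 113 [[  40. -104.   45.]
 [  48.  -86.   52.]
 [  73.  -67.   62.]]
slope, z at y-84 [ 0.34963006 53.38608596]
```

```bash
python3 -c "
import sys; sys.argv=['x','tab8']
exec(open('tab.py').read())
b,_=snapshot('top')
for i in range(3): snapshot('top')
s=get_state(); print(s['time'],s['ee_pos'],s['wrist_force'],s['gripper_width'])
save('fin',np.hstack([cv2.resize(im[200:350,280:480],(400,300),interpolation=cv2.INTER_CUBIC),cv2.resize(im,(400,300))]))"
```

```text
tcp cooker [ 0.059  -0.0898  0.0653] [-3.3 -1.3 10.2] 19.5
orange 108 [[  41. -104.   46.]
 [  48.  -88.   52.]
 [  72.  -68.   61.]]
slope, z at y-84 [ 0.30203231 53.52939065]
19.75 [ 0.67985213 -0.085358    0.06528458] [-2.77883863 -0.77078304 10.09277606] 0.00027938495127491564
```

View pics/fin.png

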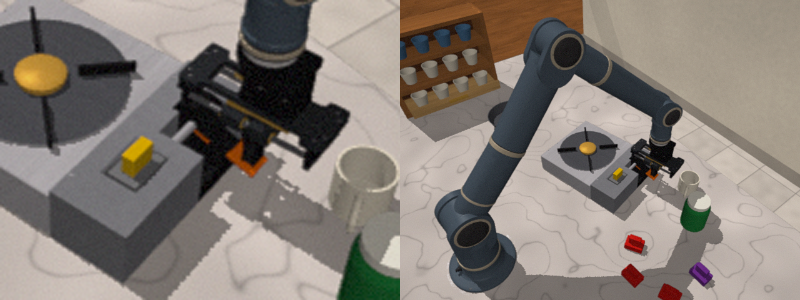

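View pics/tab8.png

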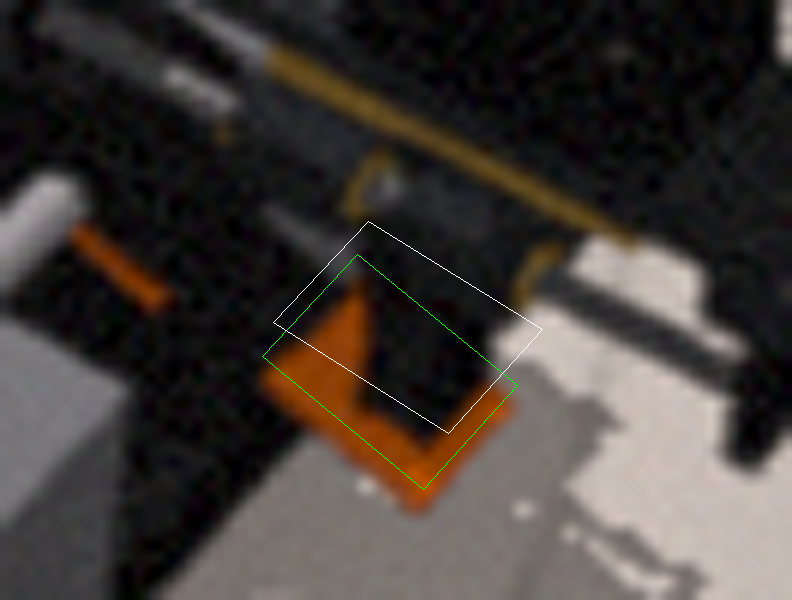

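The tab sits just past the 0.6 outline, roughly 0.63 rad, short of the 0.66 stop. The pose and a steady 10 N push are holding, the block is seated, and the cup and canister are in place. Handing in.

```bash
python3 -c "
from cell import *
print(sign_off())"
```

```text
the job is handed in; nothing more can be done
None
```

I put the grey igniter block in the recess, pressed it flush and let go. I then pressed the orange tab to the third click and handed in at about 20 s with the fingers still holding it there.

- **Block:** I pushed it in with about 40 N on the wrist. When I pressed the top of its rib afterwards, contact came at about 115 mm, the height a flush block should have. The final picture shows it level with the panel.
- **Dial:** the image fit and the fingertip height put the dial at about 0.63 rad, just past the third click (0.6) and before the end stop (0.66). The push held steady at about 10 N, and the arm did not drift over the last 0.3 s.
- **Other things:** the cup and canister look unmoved, and I never went near the skillet.

**Weak or conflicting checks:**
- The top camera disagreed with the side camera by up to about 7 mm, and the arm blocked its view of the block during insertion. I relied on the side camera and on touch.
- The gripper hid the marks on the fin, so the dial angle comes from the side-camera fit, fingertip height and force. Single slope readings varied between 0.30 and 0.35, which is 0.60 to 0.65 rad.
- I felt no distinct drop in force at the third click.

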